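# Clear the pile off the notebook into the fitted desk trays

### The job

Someone has piled the desk things on my notebook: take the pile apart and put each thing back in its own walnut holder, lying flat on the felt - the loupe upright in the round dish, the card case in the largest tray, the match box in the middle one and the eraser in the smallest. Set them down rather than dropping them, leave the notebook where it lies and do not disturb the dish of paper clips.

Things in the scene. Friction and masses are not known exactly. Their poses are not given: they have to be found in the camera images.
- card_case: Brown leather card case, a flat slab 55 x 95 x 14 mm (x, y, z), 60 g, lying on the notebook with the match box and the loupe standing on it. Origin at the centre of its underside, y along its length.
- match_box: Closed match box 36 x 53 x 14 mm, about 12 g, red top, lying across one end (the -y end) of the card case with the eraser on it. Origin at the centre of its underside, y along its length.
- eraser: Eraser in a green card sleeve, 22 x 46 x 13 mm, 22 g, lying on the match box. Origin at the centre of its underside, y along its length.
- loupe: Round black loupe, 36 mm across and 38 mm high, slightly waisted, standing upright on the other end (+y) of the card case, some 16 mm from the match box. 60 g. Origin at the centre of its underside, z up.
- card_tray: Fixed walnut tray lined with grey felt, origin at the centre of its underside on the desk, y along its longer side. Outside 83 x 123 mm, inside 69 x 109 mm; felt floor 4 mm and rim 12 mm above the desk, walls 7 mm thick, with a 52 mm wide finger notch down to the floor in the middle of each long (+x, -x) side. The largest of the three trays: for the card case.
- match_tray: Fixed walnut tray lined with grey felt, origin at the centre of its underside on the desk, y along its longer side. Outside 64 x 81 mm, inside 50 x 67 mm; felt floor 4 mm and rim 12 mm above the desk, walls 7 mm thick, with a 44 mm wide finger notch down to the floor in the middle of each long (+x, -x) side. The middle-sized tray: for the match box.
- eraser_tray: Fixed walnut tray lined with grey felt, origin at the centre of its underside on the desk, y along its longer side. Outside 49 x 74 mm, inside 35 x 60 mm; felt floor 4 mm and rim 12 mm above the desk, walls 7 mm thick, with a 40 mm wide finger notch down to the floor in the middle of each long (+x, -x) side. The smallest tray: for the eraser.
- loupe_dish: Fixed round turned walnut dish, 66 mm across, 14 mm high, its floor 4 mm above the desk and lined with grey felt, about 52 mm across inside: for the loupe. Origin at the centre of its underside on the desk.
- notebook: Brown leather notebook with a ribbon, loose, flat on the desk under the pile: 148 x 106 mm (x, y), its covers from x = -64 to 84 mm from the origin, the ribbon a little longer; 16 mm thick. Origin on its underside.
- clip_dish: Low round brass dish of paper clips, 64 mm across, 14 mm high, loose, standing nearer the robot; a bystander. Origin at the centre of its underside.
Things that resemble listed ones, but are neither listed nor needed, are in the scene too. Leave any turquoise look-alike of the eraser_tray alone. Leave any red look-alike of the loupe_dish alone.

How it is judged:
By the outcome, as a careful person would: the job done as asked, in the order asked, and still so for the second after the job is handed in, with the robot touching nothing.
It also fails if it takes over 106 s, if anything falls off the work surface, if the arm or the gripper's body presses on something with over 40 N, if the wrist force passes 120 N, or if a joint passes its speed limit or range.

### The arm

A 6-joint arm with a two-finger parallel gripper is mounted at the origin on the work surface; the furniture and walls round the work are solid. World frame = base frame: x ahead of the robot, y to its left, z up, the work surface at z = 0. Lengths are in mm, angles in rad, forces in N, time in s.
With the tool pointing down it reaches from about 350 to 975 mm from the base axis. Payload 7.1 kg.
Tool frame: the origin (TCP) lies midway between the tips of the shut fingers; the grasp point (between the pads) lies 19 mm behind it; z points along the fingers, y is the line along which they close (so a half turn about z gives the same grasp; the last joint's range is limited). The gripper opens to 88 mm and grips with 3 to 60 N. Pads are 20 mm wide; open, the fingers measure 115 mm over their backs; the gripper's body (75 mm by 178 mm) begins 61 mm behind the grasp point.
Start: joints at [1.082, 0.423, 1.63, -0, 1.089, -0.019], TCP at [282.91, 557.285, 188.575] pointing down, gripper open.
Joint ranges: [-3, 3], [-0.9, 2.11], [0.09, 2.58], [-1.31, 4.45], [0.11, 2.69], [-2.54, 2.54]. Speed limits (rad/s): [2.39, 2.39, 3.01, 3.14, 3.14, 3.14].

### API

Orientations are given as a rotation vector (axis times angle).
In Python, from workcell import ctrl gives the robot as it stands.
- The arm moves only by the shell command python3 -m inch 'ROWS' [OPENING]. ROWS is JSON, a list of rows, each an object with "xyz": the shift along the tool's x, y, z in mm, a list of three; "rot": the turn, a rotation vector about the tool's x, y, z in rad, a list of three. In form: [{"xyz": [dx, dy, dz], "rot": [ax, ay, az]}, ...]. A call has 1 to 12 rows; each row is the pose to reach, as a shift and turn from the pose commanded when the call began, along the tool's axes at that moment; what a row does not reach only later rows make up. A row lasts 1/12 s, in which the tool goes at most 41.7 mm and 7.16 degrees, less where a joint would pass 70% of its speed; a pose out of reach is approached as far as the arm can. A call with a gripper value outside its range is refused whole. OPENING is the closure in counts, from 0 (fully open) to 255 (shut), set as the call begins (- or left out, the last holds). The fingers move at their own pace and stop on an object; the grip force is fixed at half the most. Time passes only in rows, so rows that repeat a pose let the fingers close. It gives the time, the measured TCP pose, the force, the opening and the grip force at its end, in the units of the state.
- ctrl.get_obs(): the state, without advancing time (a new reading comes with each control period).
- ctrl.get_image(name): name is "scene" or "top" or "wrist"; returns the picture (400x640x3 uint8, red, green, blue); there is no depth.
- ctrl.camera_model(name): a dict with "fx", "fy", "cx", "cy" (pixels), "position" and "attitude" of the camera in the world. Camera axes: x right, y up, looking along -z (the intrinsics and any distortion apply to the point x, -y, -z); pixel columns grow to the right and rows downward; lengths in mm; the calibration is good to about 2 mm. A picture is of the moment at which its call begins: read the wrist's pose just before it. camera_model takes no time and is no camera call; for the wrist camera it gives the pose at the moment of the call.
- ctrl.close_job(): hands the job in; it is judged then, once.
The state is a dict: "t": time; "qpos": joint angles; "qvel": joint speeds; "joint_torque": joint torques, N m; "ee_pos": TCP position; "orientation": TCP orientation; "ft_force": force on the tool from outside, world axes, zero at the start; "moment": the same for the moment, N m; "width": finger opening in mm; "grasp_force": force on a finger pad.
Only numpy, scipy, OpenCV 4.12 (cv2) and the standard library are available. Lean on these libraries where they do the work, as an engineer would, in place of code of your own. Each camera call takes 0.05 s, during which the arm holds its last target. There are 200 camera calls.

## Working session

There is one attempt and no reset: what is moved stays moved. The work goes in short steps, Python scripts to look and compute and a shell command to move; the robot and the scene stay as the last step left them, time stands still between calls to the robot, and variables do not carry over. Pictures are saved under pics/ and viewed, at most 17 in all, crops included, and the job is handed in when it is done.

```bash
mkdir -p pics; ls; cat > h.py <<'E'
import numpy as np, cv2
from scipy.spatial.transform import Rotation as R
from workcell import ctrl
def snap(name,fn=None):
    m=ctrl.camera_model(name); im=ctrl.get_image(name)
    if fn: cv2.imwrite('pics/'+fn,im[...,::-1])
    return im,m
def rot(m):
    a=np.array(m['attitude'],float)
    return a if a.shape==(3,3) else (R.from_rotvec(a).as_matrix() if a.size==3 else R.from_quat(a).as_matrix())
def pt(m,u,v,z):
    d=rot(m)@np.array([(u-m['cx'])/m['fx'],-(v-m['cy'])/m['fy'],-1]); p=np.array(m['position'])
    return p+d*(z-p[2])/d[2]
def px(m,P):
    c=rot(m).T@(np.array(P)-m['position']); return m['cx']+m['fx']*c[0]/-c[2], m['cy']-m['fy']*c[1]/-c[2]
E
python3 - <<'E'
from h import *
for n in('top','scene','wrist'):
    im,m=snap(n,n+'0.png'); print(n,m)
print(ctrl.get_obs())
E
```

```text
pics
top {'fx': 421.4316159008677, 'fy': 421.4316159008677, 'cx': 318.6223356463476, 'cy': 198.00123722683236, 'position': array([ 296.90263379,  -11.2337294 , 1176.04495397]), 'attitude': array([ 0.10708762, -0.10864052, -1.54144831])}
scene {'fx': 513.8131471870274, 'fy': 513.8131471870274, 'cx': 322.5931040187725, 'cy': 199.52146076039668, 'position': array([-503.32179756, 1048.00675586,  702.60502647]), 'attitude': array([ 0.48826571, -1.34277416, -2.06773389])}
wrist {'fx': 316.3910356895362, 'fy': 316.3910356895362, 'cx': 321.78685225752815, 'cy': 197.61679988920673, 'position': array([219.77829219, 588.68258843, 384.5339519 ]), 'attitude': array([-0.23516618, -0.14245292,  1.09514508])}
{'t': 0.15, 'qpos': array([ 1.08200380e+00,  4.23678338e-01,  1.63046761e+00,  1.23373670e-05,
        1.08860674e+00, -1.89839440e-02]), 'qvel': array([-0.00063371, -0.00050829, -0.00046407,  0.00214988, -0.00181807,
       -0.00141707]), 'joint_torque': array([ 2.12199488e-04, -5.44981313e+01, -2.73918986e+01,  6.44047838e-02,
        2.05429480e-02, -5.01684804e-05]), 'ee_pos': array([282.69963183, 556.90287134, 187.99055913]), 'orientation': array([-7.31143758e-01, -3.05501768e+00,  1.75929265e-03]), 'ft_force': array([ 0.27307465,  0.93648252, -0.04845929]), 'moment': array([-0.0101469 , -0.07704102,  0.00415664]), 'grasp_force': 0.0, 'width': 87.66670944766942}
```

View pics/top0.png

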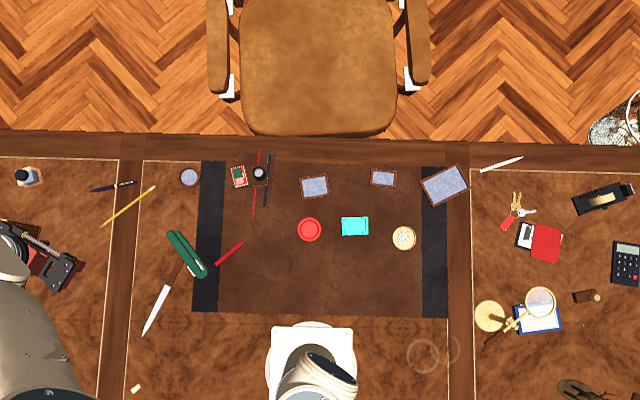

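View pics/scene0.png

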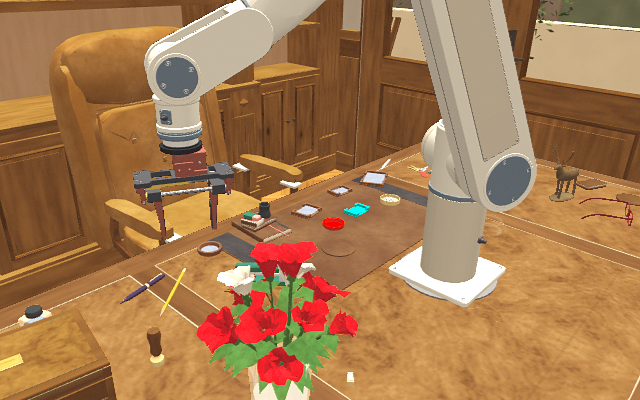

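The top view shows the pile at about (248,175), with the match box and eraser at (239,176) and the loupe at (259,173). There are several possible holders:
- **Round dishes:** (190,177) has a walnut rim and grey felt, so it fits. (309,229) is the red look-alike.
- **Rectangular trays:** (444,185) is the largest, (314,187) the middle and (383,177) the smallest, all with grey felt. (355,226) is the turquoise look-alike.
- **Clip dish:** (404,238).

I'll confirm these in one enlarged crop and measure from it.

```bash
python3 - <<'E'
from h import *
im=cv2.imread('pics/top0.png')[...,::-1]; m=ctrl.camera_model('top')
c=im[140:260,165:475]; 
a=cv2.resize(im[150:225,165:325],None,fx=5,fy=5,interpolation=cv2.INTER_CUBIC)
b=cv2.resize(im[150:225,325:485],None,fx=5,fy=5,interpolation=cv2.INTER_CUBIC)
cv2.imwrite('pics/crop0.png',cv2.resize(np.vstack([a,b]),(640,600))[...,::-1])
hsv=cv2.cvtColor(im,cv2.COLOR_RGB2HSV)
def blobs(mask,z,lab,amin=20):
    n,L,s,ce=cv2.connectedComponentsWithStats(mask.astype(np.uint8))
    for i in range(1,n):
        x,y,w,h,A=s[i]
        if A<amin or not(160<ce[i][0]<480 and 140<ce[i][1]<260): continue
        cs,_=cv2.findContours((L==i).astype(np.uint8),0,1)
        P=np.array([pt(m,u,v,z)[:2] for u,v in max(cs,key=len)[:,0]],np.float32)
        r=cv2.minAreaRect(P); print(lab,ce[i].round(1),A,'world',np.round(r[0],1),np.round(r[1],1),round(r[2],1),'cen',pt(m,*ce[i],z)[:2].round(1))
H,S,V=[hsv[...,k].astype(int) for k in range(3)]
blobs((H>105)&(H<140)&(S>15)&(V>90),4,'felt')
blobs((H>60)&(H<90)&(S>80),57+0,'green',8)
blobs(((H<6)|(H>174))&(S>150)&(V>110),44,'red',8)
blobs((V<50),68,'black',20)
E
```

```text
felt [444.6 184.6] 915 world [ 507.8 -364.6] [ 69.1 108.1] 27.8 cen [ 507.3 -364.8]
felt [188.7 176.7] 198 world [511.  358.8] [43.1 42.7] 1.6 cen [510.3 358.2]
felt [382.9 177.8] 251 world [ 522.1 -190.4] [59.2 34.7] 84.3 cen [ 522.2 -190.4]
felt [314.1 186.2] 411 world [492.4   3. ] [50.5 66.7] 10.7 cen [492.7   3.3]
green [237.3 172.7] 68 world [515.1 211.5] [24.2 20.8] 16.7 cen [515.2 211.2]
green [341.1 222. ] 11 world [389.5 -71.6] [ 2.4 26.8] 85.4 cen [389.3 -71.7]
green [355. 225.] 239 world [ 382.4 -110.2] [47.9 66.4] 1.5 cen [ 382.3 -109. ]
green [186.9 253. ] 701 world [297.4 331.5] [156.   36.4] 40.2 cen [296.8 332.3]
green [345.8 234.8] 10 world [356.5 -85.4] [ 2.6 21.2] 1.5 cen [355.7 -84.9]
red [258.4 156.8] 37 world [563.3 158.2] [ 5.2 51.1] 86.4 cen [563.9 158.2]
red [241.8 169.1] 18 world [526.9 201.7] [21.8  6.6] 16.7 cen [528.1 201.9]
red [234.4 180.4] 14 world [497.3 220.6] [29.1  3.3] 16.8 cen [496.1 220.6]
red [244.5 180.3] 16 world [498.1 193.1] [16.6  8.2] 2.9 cen [497.2 193. ]
red [253.3 201.6] 55 world [438.6 166.3] [ 4.5 87.6] 86.5 cen [439.4 166.2]
red [309.  228.9] 484 world [369.4  13.3] [64.4 64.5] 1.5 cen [369.5  13.4]
red [228.8 253. ] 156 world [300.4 224.4] [11.4 96. ] 41.8 cen [299.8 224.9]
black [210.8 166.6] 133 world [518.7 276.2] [49.1 61.2] 1.6 cen [527.8 280.9]
black [259.6 174.7] 75 world [512.5 150.9] [35.6 32.1] 2.5 cen [509.2 149. ]
black [429.8 170.6] 155 world [ 527.9 -316.1] [30.  68.1] 1.6 cen [ 532.7 -306.3]
black [220.8 200.2] 60 world [438.7 253.9] [20.1 48.1] 88.9 cen [437.9 248.9]
black [431.  204.7] 181 world [ 444.3 -315.1] [61.3 69.8] 89.2 cen [ 440.8 -308.6]
black [201.4 201.3] 54 world [433.3 297. ] [45.2 18.5] 3.7 cen [433.5 300. ]
black [425.7 224.7] 45 world [ 384.9 -294.6] [24.  22.5] 70.7 cen [ 387.2 -294.1]
```

View pics/crop0.png

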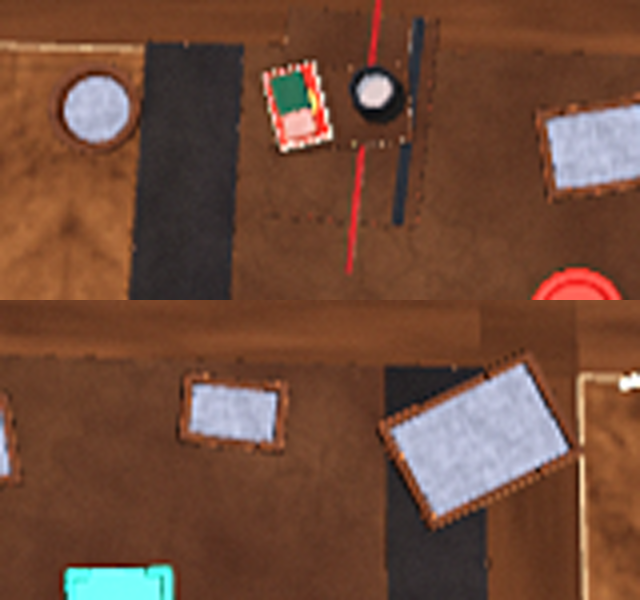

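Measured felt sizes are 69x108, 50x67 and 35x59 mm, which match the three walnut trays, and the crop confirms which holder is which. Next I'll move above the pile for a wrist view.

```bash
cat >> h.py <<'E'
def go(x,y,z,yaw):
    """tool shift (mm) and turn about tool z (rad) from the measured pose to TCP x,y,z with closing line at yaw deg"""
    o=ctrl.get_obs(); M=R.from_rotvec(o['orientation']).as_matrix(); p=np.array(o['ee_pos'])
    w=np.degrees(np.arctan2(M[1,1],M[0,1])); d=(yaw-w+90)%180-90
    T=R.from_euler('z',w+d,degrees=True).as_matrix()@np.array([[0,1,0],[1,0,0],[0,0,-1.]])
    print('t',round(o['t'],2),'yaw',round(w,2),'xyz',(M.T@(np.array([x,y,z])-p)).round(1),'rot',R.from_matrix(M.T@T).as_rotvec().round(4),'q6',o['qpos'][5].round(2))
E
python3 -c "
from h import *
go(510,150,190,0)"
```

```text
t 0.15 yaw 63.08 xyz [-386.9 -259.9   -1.7] rot [-1.100e-03  6.000e-04  1.101e+00] q6 -0.02
```

```bash
python3 -m inch '[{"xyz":[-387,-260,-2],"rot":[0,0,1.101]},{"xyz":[-387,-260,-2],"rot":[0,0,1.101]},{"xyz":[-387,-260,-2],"rot":[0,0,1.101]},{"xyz":[-387,-260,-2],"rot":[0,0,1.101]},{"xyz":[-387,-260,-2],"rot":[0,0,1.101]},{"xyz":[-387,-260,-2],"rot":[0,0,1.101]},{"xyz":[-387,-260,-2],"rot":[0,0,1.101]},{"xyz":[-387,-260,-2],"rot":[0,0,1.101]},{"xyz":[-387,-260,-2],"rot":[0,0,1.101]},{"xyz":[-387,-260,-2],"rot":[0,0,1.101]},{"xyz":[-387,-260,-2],"rot":[0,0,1.101]},{"xyz":[-387,-260,-2],"rot":[0,0,1.101]}]' 0
python3 - <<'E'
from h import *
go(510,150,190,0)
E
```

```text
t: 1.15
ee_pos: [512.6, 145.7, 190.7]
orientation: [2.225, 2.216, 0.0]
ft_force: [0.6, 0.1, 1.4]
width: 87.9
grasp_force: 0.0
t 1.15 yaw -0.22 xyz [ 4.3 -2.6  0.7] rot [ 0.0012  0.0011 -0.0038] q6 0.26
```

```bash
python3 - <<'E'
from h import *
im,m=snap('wrist','w1.png'); print(ctrl.get_obs()['ee_pos'],m['position'])
c=px(m,[512,180,45]); print(c)
E
```

```text
[512.08243594 146.73047188 190.52110926] [512.32121664 216.06307207 387.23757122]
(np.float64(321.1141636234529), np.float64(147.3998497553074))
```

View pics/w1.png

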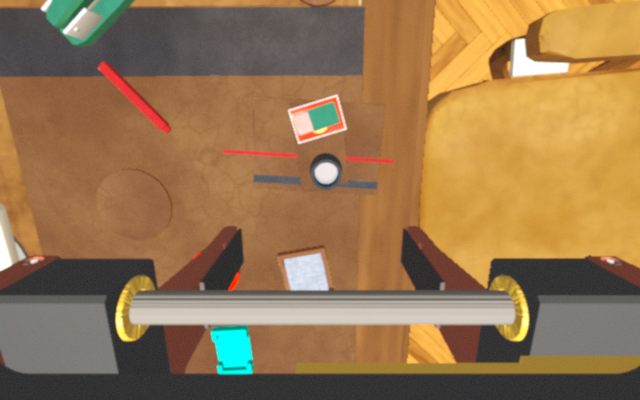

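The wrist view shows the match box at (318,119) with the eraser on it at about (317,119), and the loupe top at (326,172). The card case and notebook are beneath them. Now I'll measure these.

```bash
cat >> h.py <<'E'
def rect(m,mask,z,roi):
    u0,v0,u1,v1=roi; k=np.zeros(mask.shape,np.uint8); k[v0:v1,u0:u1]=mask[v0:v1,u0:u1]
    n,L,s,_=cv2.connectedComponentsWithStats(k); i=1+np.argmax(s[1:,4])
    cs,_=cv2.findContours((L==i).astype(np.uint8),0,1)
    c=max(cs,key=len)
    P=np.array([pt(m,u,v,z)[:2] for u,v in c[:,0]],np.float32)
    r=cv2.minAreaRect(P); print('px',cv2.minAreaRect(c)[0],'A',s[i,4],'ctr',np.round(r[0],1),'size',np.round(r[1],1),'ang',round(r[2],1),'circ',[np.round(q,1) for q in cv2.minEnclosingCircle(P)])
def hsvof(im):
    h=cv2.cvtColor(im,cv2.COLOR_RGB2HSV).astype(int); return h[...,0],h[...,1],h[...,2]
E
python3 - <<'E'
from h import *
im=cv2.imread('pics/w1.png')[...,::-1].copy(); m=ctrl.camera_model('wrist')
H,S,V=hsvof(im)
bright=((H<8)|(H>172))&(S>140)&(V>120)
box=((V>120)&((S<110)|bright))|((H>60)&(H<95)&(S>80)&(V>50))|((H>20)&(H<35)&(V>150))
roi=(280,85,355,150)
print('matchbox');rect(m,box,44,roi)
print('green');rect(m,(H>60)&(H<95)&(S>80),57,roi)
print('eraser pink');rect(m,((H<12)|(H>165))&(S<130)&(S>30)&(V>170),57,roi)
print('loupe dark'); rect(m,(V<60)|((S<60)&(V>0)),68,(305,148,345,192))
print('dish'); 
a=cv2.resize(im[85:205,245:395],None,fx=5,fy=5,interpolation=cv2.INTER_CUBIC)
cv2.imwrite('pics/w1c.png',a[...,::-1])
for n,P in dict(loupetop=(511,149,68)).items(): print(n,px(m,P))
E
```

```text
matchbox
px (317.497314453125, 119.11621856689453) A 1903 ctr [507.4 210.2] size [56.6 39.2] ang 16.2 circ [array([507.4, 210.5]), np.float64(33.2)]
green
px (323.3500061035156, 116.05001831054688) A 505 ctr [513.8 213.8] size [25.6 19.5] ang 18.8 circ [array([513.9, 213.7]), np.float64(15.3)]
eraser pink
px (317.4538269042969, 118.83076477050781) A 713 ctr [507.8 210.8] size [53.1 36.1] ang 14.8 circ [array([507.5, 210.5]), np.float64(30.1)]
loupe dark
px (325.75, 171.74998474121094) A 905 ctr [516.1 158.5] size [31.8 36.4] ang 11.4 circ [array([520.3, 158.2]), np.float64(20.6)]
dish
loupetop (np.float64(320.8547222214463), np.float64(181.11501473125213))
```

View pics/w1c.png

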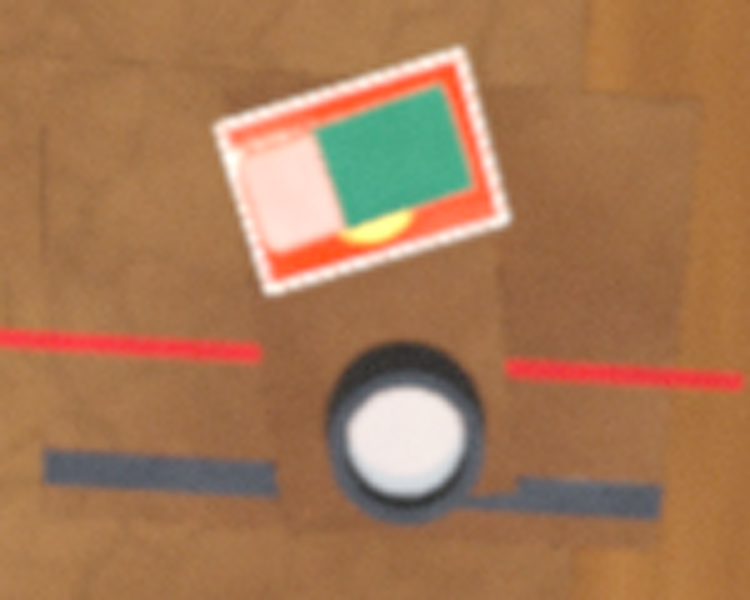

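The enlarged view gives the eraser centre at about px (316.5,118.6) and the loupe's top ring centred at (326.3,173.6). The card case edges are where the ribbon and band disappear: left (297.4,155.4)/(300,180.6), right (346,158.6)/(348.6,183).

```bash
python3 - <<'E'
from h import *
m=ctrl.camera_model('wrist'); f=lambda u,v,z:pt(m,245+u/5,85+v/5,z)[:2].round(1)
print('eraser',[f(*c,57) for c in((443,85),(472,185),(272,250),(240,160))])
print('loupe',f(406.5,443,68),f(330,443,68),f(483,443,68),f(406,520,68))
print('card L',f(262,352,30),f(275,478,30),'R',f(505,368,30),f(518,490,30),'end',f(400,530,30))
print('mbox',[f(*c,44) for c in((463,48),(510,218),(268,295),(217,123))])
go(512,152,80,0)
E
```

```text
eraser [array([524.1, 227.3]), array([530.1, 207.9]), array([489.2, 195. ]), array([483.1, 213. ])]
loupe [516.6 156.8] [501.  156.9] [532.3 156.8] [516.5 140.6]
card L [484.6 170.6] [486.9 141.6] R [539.5 166.8] [542.9 138.6] end [515.6 129.2]
mbox [array([528.7, 235. ]), array([538.9, 200.7]), array([487.2, 184.7]), array([477.4, 220.3])]
t 1.2 yaw -0.26 xyz [  5.3  -0.2 110.5] rot [ 0.0006  0.0007 -0.0045] q6 0.26
```

```bash
python3 -m inch '[{"xyz":[10,4.5,30],"rot":[0,0,0]},{"xyz":[10,4.5,60],"rot":[0,0,0]},{"xyz":[10,4.5,90],"rot":[0,0,0]},{"xyz":[10,4.5,110],"rot":[0,0,0]},{"xyz":[10,4.5,125],"rot":[0,0,0]},{"xyz":[10,4.5,138],"rot":[0,0,0]},{"xyz":[10,4.5,148],"rot":[0,0,0]},{"xyz":[10,4.5,154],"rot":[0,0,0]},{"xyz":[10,4.5,154],"rot":[0,0,0]}]'
python3 -c "
from h import *
go(516.6,156.8,36,0)"
```

```text
t: 1.95
ee_pos: [513.7, 160.7, 35.5]
orientation: [-2.22, -2.221, 0.003]
ft_force: [0.6, 0.1, -0.2]
width: 87.9
grasp_force: 0.0
t 1.95 yaw 0.04 xyz [-3.9  2.9 -0.5] rot [-0.002   0.0005  0.0007] q6 0.28
```

```bash
python3 -m inch '[{"xyz":[-4,3,0],"rot":[0,0,0]},{"xyz":[-4,3,0],"rot":[0,0,0]},{"xyz":[-4,3,0],"rot":[0,0,0]}]'
python3 -m inch '[{"xyz":[0,0,0],"rot":[0,0,0]},{"xyz":[0,0,0],"rot":[0,0,0]},{"xyz":[0,0,0],"rot":[0,0,0]},{"xyz":[0,0,0],"rot":[0,0,0]},{"xyz":[0,0,0],"rot":[0,0,0]},{"xyz":[0,0,0],"rot":[0,0,0]},{"xyz":[0,0,0],"rot":[0,0,0]},{"xyz":[0,0,0],"rot":[0,0,0]},{"xyz":[0,0,0],"rot":[0,0,0]},{"xyz":[0,0,0],"rot":[0,0,0]}]' 255
python3 -c "
from h import *
go(516.6,156.8,36,0)"
```

```text
t: 2.2
ee_pos: [518.7, 156.3, 37.5]
orientation: [2.221, 2.22, 0.002]
ft_force: [0.1, 0.2, -0.5]
width: 88.1
grasp_force: 0.0
t: 3.03
ee_pos: [517.8, 156.3, 36.5]
orientation: [-2.221, -2.221, 0.0]
ft_force: [-0.6, -0.3, -0.4]
width: 24.3
grasp_force: 0.0
t 3.03 yaw 0.0 xyz [ 0.5 -1.2  0.5] rot [-0.0001  0.      0.    ] q6 0.27
```

```bash
python3 -m inch '[{"xyz":[0,0,0],"rot":[0,0,0]},{"xyz":[0,0,0],"rot":[0,0,0]},{"xyz":[0,0,0],"rot":[0,0,0]}]'
python3 - <<'E'
from h import *
im,m=snap('wrist'); cv2.imwrite('pics/w2.png',im[60:400,140:540,::-1])
E
```

```text
t: 3.28
ee_pos: [517.7, 156.3, 36.6]
orientation: [-2.221, -2.221, 0.0]
ft_force: [0.1, -0.1, 0.4]
width: 4.3
grasp_force: 0.0
```

View pics/w2.png

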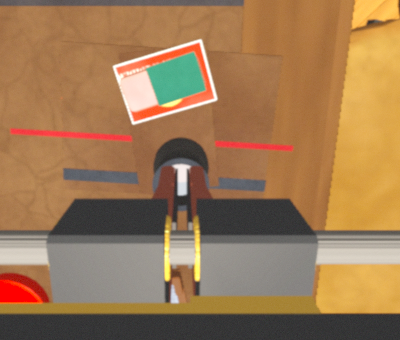

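```bash
python3 - <<'E'
from h import *
m=ctrl.camera_model('wrist');print(m['position'])
for P in [(517.7,156.3,36.6),(517.7,156.3,56),(516.6,156.8,68),(516.6,156.8,30),(516.6,174.8,68),(516.6,174.8,30),(516.6,138.8,68)]: print(P,np.round(np.array(px(m,P))-[140,60],1))
im=cv2.imread('pics/w2.png'); a=cv2.resize(im[110:230,100:260],None,fx=5,fy=5,interpolation=cv2.INTER_CUBIC); cv2.imwrite('pics/w2c.png',a)
E
```

```text
[517.45374757 226.35896266 233.21487865]
(517.7, 156.3, 36.6) [182.  163.3]
(517.7, 156.3, 56) [182.1 174.2]
(516.6, 156.8, 68) [180.1 181.3]
(516.6, 156.8, 30) [180.4 159.3]
(516.6, 174.8, 68) [180.1 150.7]
(516.6, 174.8, 30) [180.4 133.6]
(516.6, 138.8, 68) [180.1 210.4]
```

View pics/w2c.png

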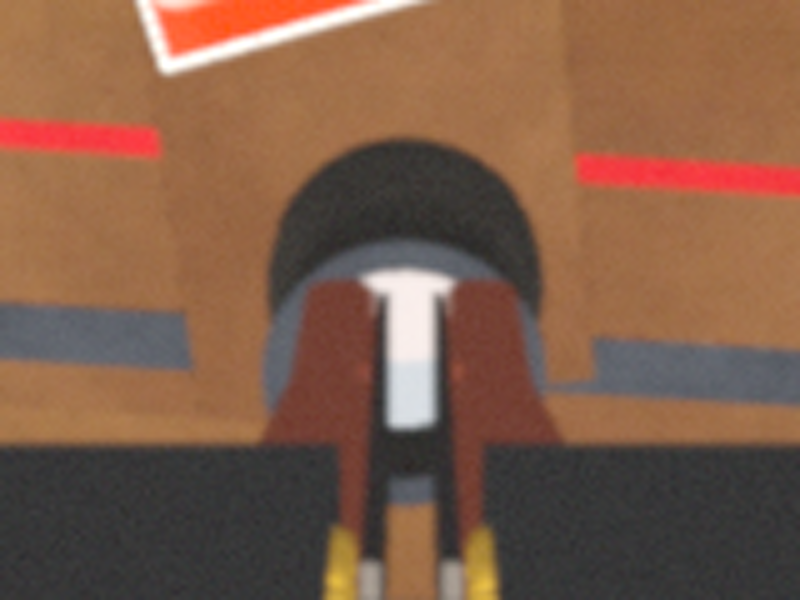

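The closed fingers lie over the lens in the picture, at about crop (182,166), and they met nothing. So the tips appear to be higher than reported. I'll check the true tip height against the scene view.

```bash
python3 - <<'E'
from h import *
m=ctrl.camera_model('scene'); p=np.array([282.8,557.1,188.3]); d=np.array([.4526,.8916,0])*44
for z in(0,35): print([np.round(px(m,p+s*d+[0,0,z]),1) for s in(-1,1)])
im,m=snap('scene'); a=cv2.resize(im[120:250,180:340],None,fx=5,fy=4.6,interpolation=cv2.INTER_CUBIC)[:598]
cv2.imwrite('pics/s2.png',a[...,::-1]); print(px(m,(517.7,156.3,36.6)),px(m,(516.6,156.8,68)),px(m,(516.6,156.8,30)))
o=ctrl.get_obs();print(o['width'],o['grasp_force'])
E
```

```text
[array([211.3, 242.1]), array([166.2, 249. ])]
[array([210.2, 226.7]), array([164.3, 233.3])]
(np.float64(262.8604879166916), np.float64(214.12689116456318)) (np.float64(262.731428953632), np.float64(204.5529790606569)) (np.float64(263.0374715621637), np.float64(216.32525510334733))
0.3404571162690652 0.0
```

View pics/s2.png

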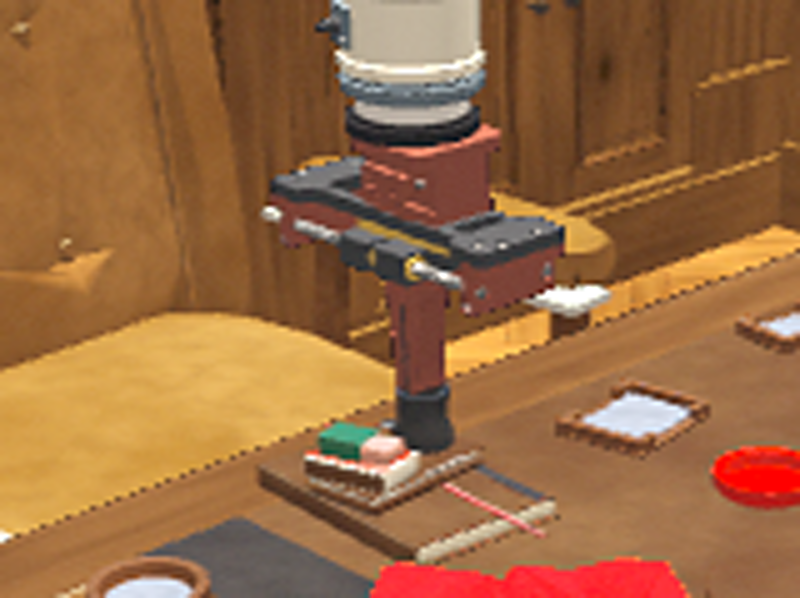

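The scene crop shows the shut fingers standing on top of the loupe at about (425,390), so the true tips are about 33 mm above the reported TCP. The start picture shows the same offset. I'll reopen and go 33 mm lower, watching the force.

```bash
python3 -m inch '[{"xyz":[0,1,-3],"rot":[0,0,0]},{"xyz":[0,1,-3],"rot":[0,0,0]},{"xyz":[0,1,-3],"rot":[0,0,0]},{"xyz":[0,1,-3],"rot":[0,0,0]},{"xyz":[0,1,-3],"rot":[0,0,0]},{"xyz":[0,1,-3],"rot":[0,0,0]},{"xyz":[0,1,-3],"rot":[0,0,0]},{"xyz":[0,1,-3],"rot":[0,0,0]},{"xyz":[0,1,-3],"rot":[0,0,0]},{"xyz":[0,1,-3],"rot":[0,0,0]}]' 75
python3 -m inch '[{"xyz":[0,0,10],"rot":[0,0,0]},{"xyz":[0,0,18],"rot":[0,0,0]},{"xyz":[0,0,25],"rot":[0,0,0]},{"xyz":[0,0,30],"rot":[0,0,0]},{"xyz":[0,0,33],"rot":[0,0,0]},{"xyz":[0,0,33],"rot":[0,0,0]}]'
python3 -m inch '[{"xyz":[0,0,0],"rot":[0,0,0]},{"xyz":[0,0,0],"rot":[0,0,0]},{"xyz":[0,0,0],"rot":[0,0,0]},{"xyz":[0,0,0],"rot":[0,0,0]},{"xyz":[0,0,0],"rot":[0,0,0]},{"xyz":[0,0,0],"rot":[0,0,0]},{"xyz":[0,0,0],"rot":[0,0,0]}]' 255
```

```text
t: 4.22
ee_pos: [518.8, 156.3, 39.5]
orientation: [-2.221, -2.222, 0.0]
ft_force: [0.2, 0.3, -0.3]
width: 61.1
grasp_force: 0.0
t: 4.72
ee_pos: [518.1, 156.1, 5.5]
orientation: [-2.221, -2.221, 0.002]
ft_force: [0.3, -0.4, 0.3]
width: 62.2
grasp_force: 0.0
t: 5.3
ee_pos: [518.9, 156.3, 6.9]
orientation: [2.221, 2.221, 0.001]
ft_force: [-0.4, 1.0, 1.8]
width: 33.4
grasp_force: 30.0
```

```bash
python3 -m inch '[{"xyz":[0,0,-5],"rot":[0,0,0]},{"xyz":[0,0,-15],"rot":[0,0,0]},{"xyz":[0,0,-32],"rot":[0,0,0]},{"xyz":[10,0,-50],"rot":[0,0,0]},{"xyz":[30,0,-60],"rot":[0,0,0]},{"xyz":[55,0,-60],"rot":[0,0,0]},{"xyz":[80,0,-60],"rot":[0,0,0]},{"xyz":[105,0,-60],"rot":[0,0,0]},{"xyz":[125,-2,-60],"rot":[0,0,0]},{"xyz":[137,-4,-60],"rot":[0,0,0]},{"xyz":[140,-6,-60],"rot":[0,0,0]},{"xyz":[140,-6,-60],"rot":[0,0,0]}]'
python3 - <<'E'
from h import *
im,m=snap('wrist','w3.png')
c=px(m,(510.5,358.5,4)); print('dish px',c,ctrl.get_obs()['ee_pos'])
H,S,V=hsvof(im); u,v=map(int,c)
roi=(max(u-70,0),max(v-70,0),min(u+70,640),min(v+70,400))
rect(m,(H>100)&(H<140)&(S>12)&(V>90),4,roi)
E
```

```text
t: 6.3
ee_pos: [512.2, 296.5, 66.8]
orientation: [2.22, 2.223, -0.001]
ft_force: [-0.1, -0.4, -1.0]
width: 33.1
grasp_force: 29.9
dish px (np.float64(320.14068634083765), np.float64(123.51619340816835)) [512.28005463 295.75085506  66.65230323]
px (318.2500305175781, 123.25) A 2570 ctr [509.  358.2] size [44.7 44.1] ang 44.9 circ [array([508.9, 358.1]), np.float64(22.7)]
```

View pics/w3.png

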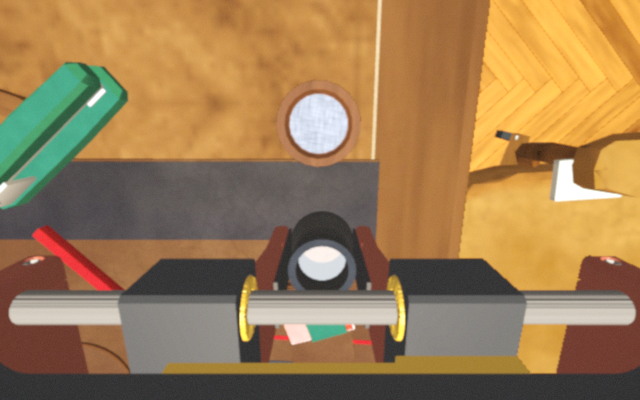

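The loupe is held at (322,258) and the dish is at (318,123), centred at world (509,358). My fingertips are only about 8 mm above the loupe's base, and the dish rim is 14 mm high. I'll set the loupe down on the flat dark strip, regrip it about 11 mm higher, then place it.

```bash
python3 -m inch '[{"xyz":[0,0,15],"rot":[0,0,0]},{"xyz":[0,0,35],"rot":[0,0,0]},{"xyz":[0,0,55],"rot":[0,0,0]},{"xyz":[0,0,68],"rot":[0,0,0]},{"xyz":[0,0,77],"rot":[0,0,0]},{"xyz":[0,0,82],"rot":[0,0,0]},{"xyz":[0,0,85],"rot":[0,0,0]},{"xyz":[0,0,85],"rot":[0,0,0]}]'
python3 -m inch '[{"xyz":[0,0,1],"rot":[0,0,0]},{"xyz":[0,0,2],"rot":[0,0,0]},{"xyz":[0,0,2],"rot":[0,0,0]}]'
```

```text
t: 7.02
ee_pos: [512.9, 296.0, -18.6]
orientation: [-2.222, -2.221, 0.0]
ft_force: [-0.6, -0.6, -1.9]
width: 32.8
grasp_force: 29.9
t: 7.27
ee_pos: [513.1, 296.5, -19.9]
orientation: [2.221, 2.221, 0.001]
ft_force: [0.4, -0.2, -0.7]
width: 33.1
grasp_force: 29.9
```

```bash
for i in 1 2 3; do python3 -m inch '[{"xyz":[0,0,0.7],"rot":[0,0,0]},{"xyz":[0,0,1.3],"rot":[0,0,0]},{"xyz":[0,0,1.3],"rot":[0,0,0]}]' | grep -E "ee_pos|ft"; done
```

```text
ee_pos: [512.8, 296.3, -21.6]
ft_force: [0.3, -0.8, -0.1]
ee_pos: [512.7, 296.2, -23.2]
ft_force: [-0.0, -0.8, -0.7]
ee_pos: [512.8, 296.3, -23.7]
ft_force: [-1.9, -1.7, 6.4]
```

```bash
python3 -m inch '[{"xyz":[0,0,-0.5],"rot":[0,0,0]},{"xyz":[0,0,-0.5],"rot":[0,0,0]},{"xyz":[0,0,-0.5],"rot":[0,0,0]},{"xyz":[0,0,-0.5],"rot":[0,0,0]},{"xyz":[0,0,-4],"rot":[0,0,0]},{"xyz":[0,0,-9],"rot":[0,0,0]},{"xyz":[0,0,-11.5],"rot":[0,0,0]},{"xyz":[0,0,-11.5],"rot":[0,0,0]}]' 110
python3 -m inch '[{"xyz":[0,0,0],"rot":[0,0,0]},{"xyz":[0,0,0],"rot":[0,0,0]},{"xyz":[0,0,0],"rot":[0,0,0]},{"xyz":[0,0,0],"rot":[0,0,0]},{"xyz":[0,0,0],"rot":[0,0,0]},{"xyz":[0,0,0],"rot":[0,0,0]}]' 255
python3 -m inch '[{"xyz":[0,0,-3],"rot":[0,0,0]},{"xyz":[0,0,-10],"rot":[0,0,0]},{"xyz":[0,0,-20],"rot":[0,0,0]},{"xyz":[10,-1,-25],"rot":[0,0,0]},{"xyz":[25,-2,-25],"rot":[0,0,0]},{"xyz":[42,-3,-25],"rot":[0,0,0]},{"xyz":[54,-3.5,-25],"rot":[0,0,0]},{"xyz":[60,-4,-25],"rot":[0,0,0]},{"xyz":[62,-4,-25],"rot":[0,0,0]},{"xyz":[62,-4,-25],"rot":[0,0,0]},{"xyz":[62,-4,-25],"rot":[0,0,0]}]'
python3 -c "
from h import *
go(509,358.2,12,0)"
```

```text
t: 8.68
ee_pos: [513.4, 296.6, -11.9]
orientation: [2.221, 2.221, 0.002]
ft_force: [0.1, -0.5, 0.1]
width: 49.6
grasp_force: 0.0
t: 9.18
ee_pos: [512.7, 296.2, -12.9]
orientation: [-2.221, -2.221, 0.0]
ft_force: [-0.3, -0.1, -0.2]
width: 31.8
grasp_force: 30.0
t: 10.1
ee_pos: [508.3, 358.0, 11.7]
orientation: [-2.221, -2.222, 0.002]
ft_force: [0.9, -0.1, 0.0]
width: 32.0
grasp_force: 29.9
t 10.1 yaw 0.03 xyz [ 0.2  0.7 -0.3] rot [-0.0008  0.0007  0.0005] q6 0.59
```

```bash
python3 -m inch '[{"xyz":[0,0.5,6],"rot":[0,0,0]},{"xyz":[0,0.5,11],"rot":[0,0,0]},{"xyz":[0,0.5,15],"rot":[0,0,0]},{"xyz":[0,0.5,18],"rot":[0,0,0]},{"xyz":[0,0.5,18],"rot":[0,0,0]},{"xyz":[0,0.5,18],"rot":[0,0,0]}]' | grep -E "ee_pos|ft"
for i in 1 2; do python3 -m inch '[{"xyz":[0,0,0.6],"rot":[0,0,0]},{"xyz":[0,0,1.2],"rot":[0,0,0]},{"xyz":[0,0,1.2],"rot":[0,0,0]}]' | grep -E "ee_pos|ft"; done
```

```text
ee_pos: [509.1, 357.9, -6.2]
ft_force: [-0.6, -0.6, 0.3]
ee_pos: [509.3, 358.3, -6.9]
ft_force: [0.1, 0.4, -1.1]
ee_pos: [509.2, 358.3, -8.3]
ft_force: [0.4, 0.7, -0.8]
```

```bash
for i in 1 2; do python3 -m inch '[{"xyz":[0,0,0.5],"rot":[0,0,0]},{"xyz":[0,0,0.8],"rot":[0,0,0]},{"xyz":[0,0,0.8],"rot":[0,0,0]}]' | grep -E "ee_pos|ft"; done
```

```text
ee_pos: [509.3, 358.3, -8.9]
ft_force: [0.5, -0.2, 1.3]
ee_pos: [509.3, 358.3, -8.9]
ft_force: [-2.8, -1.2, 8.6]
```

```bash
python3 -m inch '[{"xyz":[0,0,-1],"rot":[0,0,0]},{"xyz":[0,0,-1],"rot":[0,0,0]},{"xyz":[0,0,-1],"rot":[0,0,0]},{"xyz":[0,0,-1],"rot":[0,0,0]},{"xyz":[0,0,-4],"rot":[0,0,0]},{"xyz":[0,0,-15],"rot":[0,0,0]},{"xyz":[0,0,-35],"rot":[0,0,0]},{"xyz":[0,0,-60],"rot":[0,0,0]},{"xyz":[0,0,-90],"rot":[0,0,0]},{"xyz":[0,0,-100],"rot":[0,0,0]},{"xyz":[0,0,-100],"rot":[0,0,0]}]' 110
python3 - <<'E'
from h import *
im,m=snap('wrist'); print(px(m,(509,358,42)))
cv2.imwrite('pics/w4.png',im[120:400,180:480,::-1])
go(506.6,210.8,90,-72)
E
```

```text
t: 12.52
ee_pos: [511.3, 359.7, 93.9]
orientation: [2.221, 2.221, 0.01]
ft_force: [0.2, 1.2, 0.5]
width: 49.7
grasp_force: 0.0
(np.float64(318.830485848947), np.float64(204.11493535251304))
t 12.57 yaw 0.0 xyz [-148.1   -3.6    1.5] rot [ 1.2000e-03 -3.3000e-03  1.2567e+00] q6 0.59
```

View pics/w4.png

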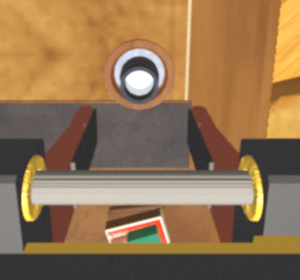

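The loupe stands upright in the dish at crop (138,78). Next is the eraser.

```bash
python3 -m inch '[{"xyz":[-15,0,0],"rot":[0,0,0.12]},{"xyz":[-35,-1,0],"rot":[0,0,0.24]},{"xyz":[-58,-2,0],"rot":[0,0,0.36]},{"xyz":[-82,-3,0],"rot":[0,0,0.48]},{"xyz":[-106,-4,0],"rot":[0,0,0.6]},{"xyz":[-125,-4,0],"rot":[0,0,0.72]},{"xyz":[-140,-4,0],"rot":[0,0,0.84]},{"xyz":[-148,-4,0],"rot":[0,0,0.96]},{"xyz":[-148,-4,0],"rot":[0,0,1.08]},{"xyz":[-148,-4,0],"rot":[0,0,1.2]},{"xyz":[-148,-4,0],"rot":[0,0,1.257]},{"xyz":[-148,-4,0],"rot":[0,0,1.257]}]' | grep t:
python3 - <<'E'
from h import *
im,m=snap('wrist','w5.png'); print(ctrl.get_obs()['ee_pos'])
H,S,V=hsvof(im); u,v=map(int,px(m,(507,211,50))); print(u,v); roi=(u-60,max(v-60,0),u+60,v+70)
rect(m,(H>60)&(H<95)&(S>80),57,roi)
rect(m,(V>170)&(S<120)|(((H<8)|(H>172))&(S>140)&(V>120)),44,roi)
cv2.imwrite('pics/w5c.png',cv2.resize(im[roi[1]:roi[3],roi[0]:roi[2],::-1],None,fx=4,fy=4,interpolation=cv2.INTER_CUBIC)); print(roi)
go(506.6,210.8,14.5,-72)
E
```

```text
t: 13.57
[504.2010047  209.76314158  88.69136249]
320 202
px (321.5, 195.0) A 942 ctr [514.4 212.8] size [26.4 19.9] ang 18.5 circ [array([514.4, 212.5]), np.float64(16.3)]
px (324.0, 198.5) A 2214 ctr [508.1 209.2] size [58.2 38.9] ang 16.8 circ [array([507.9, 209.2]), np.float64(33.3)]
(260, 142, 380, 272)
t 13.62 yaw -71.95 xyz [ 2.8 -0.3 74.2] rot [0.0002 0.0027 0.0009] q6 1.63
```

View pics/w5c.png

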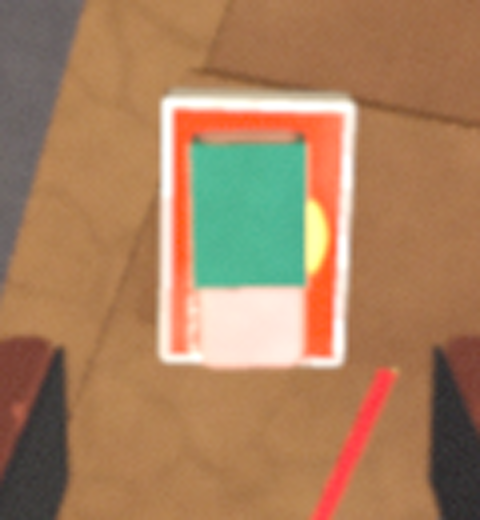

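Eraser centre is at crop (249,250), with the fingers straddling it symmetrically at x = 65 and 432. I'll descend now.

```bash
python3 -m inch '[{"xyz":[1,0,15],"rot":[0,0,0]},{"xyz":[2,0,35],"rot":[0,0,0]},{"xyz":[2,0,50],"rot":[0,0,0]},{"xyz":[2,0,60],"rot":[0,0,0]},{"xyz":[2,0,66],"rot":[0,0,0]},{"xyz":[2,0,69],"rot":[0,0,0]},{"xyz":[2,0,69],"rot":[0,0,0]},{"xyz":[2,0,69],"rot":[0,0,0]}]' | grep -E "t:|ft|ee"
python3 -c "
from h import *
go(506.2,210.2,14.5,-72)"
```

```text
t: 14.28
ee_pos: [507.5, 211.0, 21.5]
ft_force: [1.1, 0.3, -0.6]
t 14.28 yaw -72.0 xyz [-1.5  0.4  7. ] rot [-0.     -0.0005  0.    ] q6 1.63
```

```bash
python3 -m inch '[{"xyz":[0,0,3],"rot":[0,0,0]},{"xyz":[0,0,6],"rot":[0,0,0]},{"xyz":[0,0,6.5],"rot":[0,0,0]},{"xyz":[0,0,6.5],"rot":[0,0,0]},{"xyz":[0,0,6.5],"rot":[0,0,0]}]' | grep -E "ee|ft"
python3 -m inch '[{"xyz":[0,0,0],"rot":[0,0,0]},{"xyz":[0,0,0],"rot":[0,0,0]},{"xyz":[0,0,0],"rot":[0,0,0]},{"xyz":[0,0,0],"rot":[0,0,0]},{"xyz":[0,0,0],"rot":[0,0,0]},{"xyz":[0,0,0],"rot":[0,0,0]},{"xyz":[0,0,0],"rot":[0,0,0]}]' 255
```

```text
ee_pos: [507.2, 210.9, 14.8]
ft_force: [0.1, -1.1, 0.3]
t: 15.28
ee_pos: [507.2, 210.9, 14.7]
orientation: [3.103, 0.491, -0.0]
ft_force: [0.8, -0.8, 0.3]
width: 21.6
grasp_force: 30.0
```

```bash
python3 -m inch '[{"xyz":[0,0,-3],"rot":[0,0,0]},{"xyz":[0,0,-10],"rot":[0,0,0]},{"xyz":[0,0,-25],"rot":[0,0,0]},{"xyz":[0,0,-45],"rot":[0,0,0]},{"xyz":[0,0,-60],"rot":[0,0,0]},{"xyz":[0,0,-60],"rot":[0,0,0]},{"xyz":[0,0,-60],"rot":[0,0,0]}]'
python3 -c "
from h import *
go(522.1,-189.4,75,-5.7)"
```

```text
t: 15.87
ee_pos: [507.9, 211.2, 75.7]
orientation: [-3.103, -0.491, -0.004]
ft_force: [0.6, -1.0, -0.3]
width: 21.9
grasp_force: 30.0
t 15.87 yaw -72.02 xyz [-1.102e+02  3.854e+02  3.000e-01] rot [ 0.0013 -0.0022 -1.1575] q6 1.63
```

```bash
python3 -m inch '[{"xyz":[-4,15,0],"rot":[0,0,-0.1]},{"xyz":[-13,46,0],"rot":[0,0,-0.2]},{"xyz":[-24,85,0],"rot":[0,0,-0.3]},{"xyz":[-35,123,0],"rot":[0,0,-0.4]},{"xyz":[-46,162,0],"rot":[0,0,-0.5]},{"xyz":[-57,200,0],"rot":[0,0,-0.6]},{"xyz":[-68,239,0],"rot":[0,0,-0.7]},{"xyz":[-79,277,0],"rot":[0,0,-0.8]},{"xyz":[-90,316,0],"rot":[0,0,-0.9]},{"xyz":[-99,347,0],"rot":[0,0,-1.0]},{"xyz":[-106,370,0],"rot":[0,0,-1.1]},{"xyz":[-110,385,0],"rot":[0,0,-1.157]}]' | grep -E "ee|ft"
python3 -m inch '[{"xyz":[0,0,0],"rot":[0,0,0]},{"xyz":[0,0,0],"rot":[0,0,0]}]'
python3 - <<'E'
from h import *
go(522.1,-189.4,-10,-5.7)
im,m=snap('wrist','w6.png')
H,S,V=hsvof(im); u,v=map(int,px(m,(522,-190,4))); print(u,v)
rect(m,(H>100)&(H<140)&(S>12)&(V>90),4,(u-60,max(v-60,0),u+60,min(v+60,400)))
cv2.imwrite('pics/w6c.png',cv2.resize(im[120:360,180:460,::-1],None,fx=2,fy=2))
E
```

```text
ee_pos: [520.4, -191.8, 73.5]
ft_force: [0.5, 0.9, -0.0]
t: 17.03
ee_pos: [520.5, -189.6, 73.6]
orientation: [-2.332, -2.103, 0.001]
ft_force: [-0.4, 1.3, -1.0]
width: 22.0
grasp_force: 30.0
t 17.03 yaw -5.92 xyz [ 0.3  1.7 83.6] rot [-0.0017 -0.0006 -0.0039] q6 -0.27
323 196
px (322.5, 185.0) A 1705 ctr [ 521.7 -179.6] size [38.8 34.9] ang 83.6 circ [array([ 521.8, -180.1]), np.float64(25.7)]
```

View pics/w6c.png

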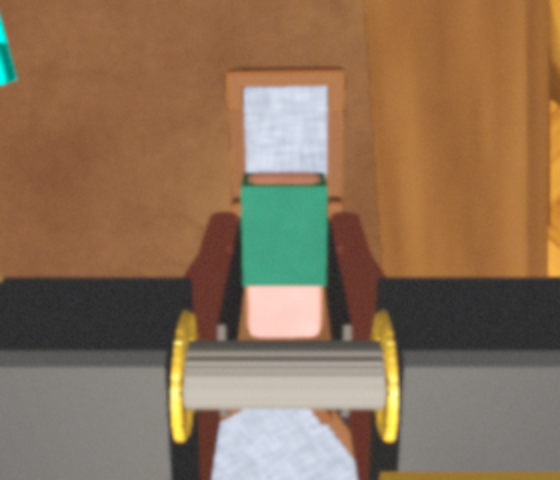

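Eraser is held straight in line with its tray at crop (285,230), so I'm lowering it.

```bash
python3 -m inch '[{"xyz":[0,1,20],"rot":[0,0,-0.004]},{"xyz":[0,1.5,45],"rot":[0,0,-0.004]},{"xyz":[0,1.5,65],"rot":[0,0,-0.004]},{"xyz":[0,1.5,79],"rot":[0,0,-0.004]},{"xyz":[0,1.5,87],"rot":[0,0,-0.004]},{"xyz":[0,1.5,92],"rot":[0,0,-0.004]},{"xyz":[0,1.5,94],"rot":[0,0,-0.004]},{"xyz":[0,1.5,94],"rot":[0,0,-0.004]}]' | grep -E "ee|ft"
for i in 1 2 3; do python3 -m inch '[{"xyz":[0,0,0.6],"rot":[0,0,0]},{"xyz":[0,0,1.2],"rot":[0,0,0]},{"xyz":[0,0,1.2],"rot":[0,0,0]}]' | grep -E "ee|ft"; done
```

```text
ee_pos: [523.0, -189.0, -19.3]
ft_force: [0.8, -0.1, 0.2]
ee_pos: [523.3, -189.6, -19.9]
ft_force: [-0.2, 0.1, -0.6]
ee_pos: [522.9, -189.5, -21.6]
ft_force: [-0.0, -0.1, 0.1]
ee_pos: [522.8, -189.4, -23.1]
ft_force: [-0.7, -0.1, -0.4]
```

```bash
for i in 1 2 3; do python3 -m inch '[{"xyz":[0,0,0.4],"rot":[0,0,0]},{"xyz":[0,0,0.8],"rot":[0,0,0]},{"xyz":[0,0,0.8],"rot":[0,0,0]}]' | grep -E "ee|ft"; done
```

```text
ee_pos: [522.8, -189.4, -23.8]
ft_force: [-0.5, 0.2, -0.0]
ee_pos: [522.8, -189.4, -24.6]
ft_force: [-0.6, -0.2, 0.0]
ee_pos: [522.8, -189.4, -25.4]
ft_force: [1.5, 0.0, 0.4]
```

```bash
python3 -m inch '[{"xyz":[0,0,0.4],"rot":[0,0,0]},{"xyz":[0,0,0.6],"rot":[0,0,0]},{"xyz":[0,0,0.6],"rot":[0,0,0]}]' | grep -E "ee|ft"
```

```text
ee_pos: [522.9, -189.4, -26.0]
ft_force: [0.0, -0.1, -0.7]
```

```bash
for i in 1 2; do python3 -m inch '[{"xyz":[0,0,0.4],"rot":[0,0,0]},{"xyz":[0,0,0.6],"rot":[0,0,0]},{"xyz":[0,0,0.6],"rot":[0,0,0]}]' | grep -E "ee|ft"; done
```

```text
ee_pos: [522.9, -189.4, -26.4]
ft_force: [0.2, 0.2, 1.9]
ee_pos: [522.9, -189.5, -26.4]
ft_force: [-2.3, 1.5, 9.6]
```

```bash
python3 -m inch '[{"xyz":[0,0,-0.8],"rot":[0,0,0]},{"xyz":[0,0,-0.8],"rot":[0,0,0]},{"xyz":[0,0,-0.8],"rot":[0,0,0]},{"xyz":[0,0,-0.8],"rot":[0,0,0]},{"xyz":[0,0,-0.8],"rot":[0,0,0]},{"xyz":[0,0,-6],"rot":[0,0,0]},{"xyz":[0,0,-20],"rot":[0,0,0]},{"xyz":[0,0,-45],"rot":[0,0,0]},{"xyz":[0,0,-75],"rot":[0,0,0]},{"xyz":[0,0,-95],"rot":[0,0,0]},{"xyz":[0,0,-95],"rot":[0,0,0]},{"xyz":[0,0,-95],"rot":[0,0,0]}]' 95 
python3 - <<'E'
from h import *
im,m=snap('wrist','w7.png')
H,S,V=hsvof(im); u,v=map(int,px(m,(522,-190,4)));roi=(u-60,max(v-60,0),u+60,min(v+70,400))
rect(m,(H>60)&(H<85)&(S>80)&(V<200),17,roi)
e=((H>100)&(H<140)&(S>12)&(V>90)); rect(m,cv2.morphologyEx((e|((H>60)&(H<85)&(S>80))|((V>200)&(S<110)&((H<12)|(H>165)))).astype(np.uint8),3,np.ones((5,5))),4,roi)
go(508,209.7,70,-73.5)
E
```

```text
t: 21.0
ee_pos: [523.8, -189.8, 69.2]
orientation: [2.324, 2.111, 0.002]
ft_force: [-0.5, 0.1, -0.7]
width: 55.0
grasp_force: 0.0
px (320.5, 192.0) A 836 ctr [ 523.4 -181.6] size [26.7 20.5] ang 84.5 circ [array([ 523.4, -181.7]), np.float64(16.8)]
px (318.5, 198.0) A 2726 ctr [ 521.  -190.6] size [58.8 35.2] ang 84.8 circ [array([ 520.5, -190.6]), np.float64(33.7)]
t 21.05 yaw -5.5 xyz [395.8 -52.9  -2.1] rot [ 4.0000e-04 -1.0000e-04  1.1868e+00] q6 -0.27
```

The eraser is in its tray: its angle is 84.5° against the tray's 84.8°, and the height fits. Now the match box.

```bash
python3 -m inch '[{"xyz":[16,-2,0],"rot":[0,0,0.1]},{"xyz":[47,-6,0],"rot":[0,0,0.2]},{"xyz":[87,-12,0],"rot":[0,0,0.3]},{"xyz":[127,-17,0],"rot":[0,0,0.4]},{"xyz":[166,-22,0],"rot":[0,0,0.5]},{"xyz":[206,-28,0],"rot":[0,0,0.6]},{"xyz":[245,-33,0],"rot":[0,0,0.7]},{"xyz":[285,-38,0],"rot":[0,0,0.8]},{"xyz":[325,-44,0],"rot":[0,0,0.9]},{"xyz":[356,-48,0],"rot":[0,0,1.0]},{"xyz":[380,-51,0],"rot":[0,0,1.1]},{"xyz":[396,-53,0],"rot":[0,0,1.187]}]' | grep -E "ee"
python3 -m inch '[{"xyz":[0,0,0],"rot":[0,0,0]},{"xyz":[0,0,0],"rot":[0,0,0]}]' |grep ee
python3 - <<'E'
from h import *
im,m=snap('wrist','w8.png')
H,S,V=hsvof(im); u,v=map(int,px(m,(508,210,44))); roi=(u-60,max(v-60,0),u+60,min(v+70,400)); print(roi)
rect(m,(V>170)&(S<120)|(((H<8)|(H>172))&(S>140)&(V>120)),44,roi)
go(508,209.7,5,-73.5)
E
```

```text
ee_pos: [506.6, 212.0, 66.2]
ee_pos: [506.9, 210.0, 66.4]
(261, 151, 381, 281)
px (323.0, 210.0) A 2428 ctr [508.3 209.3] size [57.7 38.6] ang 16.7 circ [array([508.2, 209.3]), np.float64(33.5)]
t 22.27 yaw -73.34 xyz [ 1.3 -0.2 61.6] rot [0.0004 0.0027 0.0028] q6 1.65
```

```bash
python3 -m inch '[{"xyz":[1,0,12],"rot":[0,0,0]},{"xyz":[1,0,28],"rot":[0,0,0]},{"xyz":[1,0,42],"rot":[0,0,0]},{"xyz":[1,0,51],"rot":[0,0,0]},{"xyz":[1,0,56],"rot":[0,0,0]},{"xyz":[1,0,58],"rot":[0,0,0]},{"xyz":[1,0,58],"rot":[0,0,0]},{"xyz":[1,0,58],"rot":[0,0,0]}]' | grep -E "ee|ft"
python3 -c "
from h import *
go(508.3,209.4,1,-73.4)"
```

```text
ee_pos: [509.4, 210.0, 10.1]
ft_force: [-0.7, 0.9, -1.1]
t 22.93 yaw -73.52 xyz [-1.2  0.3  9.1] rot [-0.     -0.0004 -0.0021] q6 1.65
```

```bash
python3 -m inch '[{"xyz":[-1,0,4],"rot":[0,0,0]},{"xyz":[-1,0,7],"rot":[0,0,0]},{"xyz":[-1,0,8.5],"rot":[0,0,0]},{"xyz":[-1,0,8.5],"rot":[0,0,0]},{"xyz":[-1,0,8.5],"rot":[0,0,0]}]' | grep -E "ee|ft"
python3 -m inch '[{"xyz":[0,0,0],"rot":[0,0,0]},{"xyz":[0,0,0],"rot":[0,0,0]},{"xyz":[0,0,0],"rot":[0,0,0]},{"xyz":[0,0,0],"rot":[0,0,0]},{"xyz":[0,0,0],"rot":[0,0,0]},{"xyz":[0,0,0],"rot":[0,0,0]}]' 255
python3 -m inch '[{"xyz":[0,0,-3],"rot":[0,0,0]},{"xyz":[0,0,-10],"rot":[0,0,0]},{"xyz":[0,0,-25],"rot":[0,0,0]},{"xyz":[0,0,-45],"rot":[0,0,0]},{"xyz":[0,0,-65],"rot":[0,0,0]},{"xyz":[0,0,-70],"rot":[0,0,0]},{"xyz":[0,0,-70],"rot":[0,0,0]}]'
python3 -c "
from h import *
go(492.5,3.1,75,10.7)"
```

```text
ee_pos: [508.0, 209.9, 1.4]
ft_force: [0.6, 0.4, -0.3]
t: 23.85
ee_pos: [508.2, 209.8, 1.5]
orientation: [-3.109, -0.45, -0.0]
ft_force: [-0.5, 0.5, 0.4]
width: 35.9
grasp_force: 30.0
t: 24.43
ee_pos: [509.4, 210.3, 73.2]
orientation: [-3.108, -0.45, -0.006]
ft_force: [0.3, -0.2, -0.4]
width: 36.0
grasp_force: 30.0
t 24.43 yaw -73.51 xyz [-75.  193.9  -2.1] rot [ 0.0025 -0.0033 -1.4698] q6 1.65
```

```bash
python3 -m inch '[{"xyz":[-3,8,0],"rot":[0,0,-0.12]},{"xyz":[-9,24,0],"rot":[0,0,-0.24]},{"xyz":[-17,43,0],"rot":[0,0,-0.36]},{"xyz":[-25,64,0],"rot":[0,0,-0.48]},{"xyz":[-33,85,0],"rot":[0,0,-0.6]},{"xyz":[-41,106,0],"rot":[0,0,-0.72]},{"xyz":[-49,127,0],"rot":[0,0,-0.84]},{"xyz":[-57,148,0],"rot":[0,0,-0.96]},{"xyz":[-65,168,0],"rot":[0,0,-1.08]},{"xyz":[-71,184,0],"rot":[0,0,-1.2]},{"xyz":[-74,191,0],"rot":[0,0,-1.32]},{"xyz":[-75,194,0],"rot":[0,0,-1.44]}]' | grep -E "ee|ft"
python3 -m inch '[{"xyz":[0,0,0],"rot":[0,0,-0.03]},{"xyz":[0,0,0],"rot":[0,0,-0.03]},{"xyz":[0,0,0],"rot":[0,0,-0.03]}]' |grep ee
python3 - <<'E'
from h import *
go(492.5,3.1,-20,10.7)
im,m=snap('wrist','w9.png')
H,S,V=hsvof(im); u,v=map(int,px(m,(492.5,3,4))); print(u,v)
rect(m,(H>100)&(H<140)&(S>12)&(V>90),4,(u-70,max(v-70,0),u+70,min(v+40,400)))
cv2.imwrite('pics/w9c.png',cv2.resize(im[120:360,180:460,::-1],None,fx=2,fy=2))
E
```

```text
ee_pos: [490.2, 1.2, 70.3]
ft_force: [-0.3, 0.1, 0.4]
ee_pos: [490.6, 2.5, 70.6]
t 25.68 yaw 10.62 xyz [ 0.2  2.1 90.6] rot [-0.0013 -0.0003 -0.0013] q6 -0.2
324 197
px (323.4999694824219, 177.49998474121094) A 2221 ctr [488.4  19.5] size [49.8 31.9] ang 10.7 circ [array([488.2,  19.8]), np.float64(28.9)]
```

View pics/w9c.png

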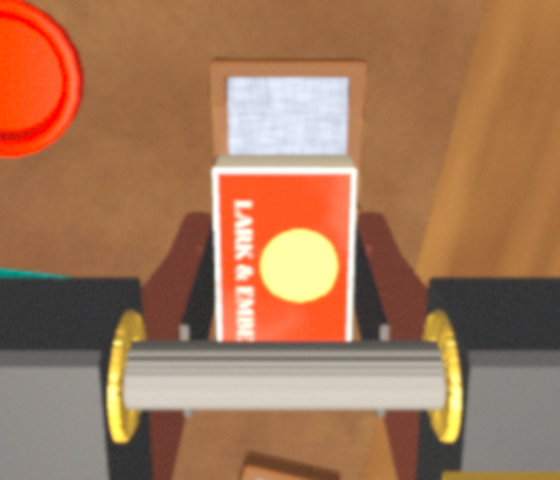

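The match box is held square to its tray, with the felt visible behind it at crop (288,115). Lowering.

```bash
python3 -m inch '[{"xyz":[0,1,20],"rot":[0,0,0]},{"xyz":[0,1.5,45],"rot":[0,0,0]},{"xyz":[0,1.5,65],"rot":[0,0,0]},{"xyz":[0,1.5,79],"rot":[0,0,0]},{"xyz":[0,1.5,87],"rot":[0,0,0]},{"xyz":[0,1.5,92],"rot":[0,0,0]},{"xyz":[0,1.5,94],"rot":[0,0,0]},{"xyz":[0,1.5,94],"rot":[0,0,0]},{"xyz":[0,1.5,94],"rot":[0,0,0]}]' | grep -E "ee|ft"
for i in 1 2 3; do python3 -m inch '[{"xyz":[0,0,0.4],"rot":[0,0,0]},{"xyz":[0,0,0.8],"rot":[0,0,0]},{"xyz":[0,0,0.8],"rot":[0,0,0]}]' | grep -E "ee|ft"; done
```

```text
ee_pos: [493.2, 2.8, -22.1]
ft_force: [0.6, 0.2, 0.9]
ee_pos: [493.0, 2.8, -22.9]
ft_force: [-0.5, 0.1, 0.0]
ee_pos: [492.7, 2.8, -24.2]
ft_force: [0.7, 0.2, -0.6]
ee_pos: [492.6, 2.8, -25.1]
ft_force: [1.2, -0.5, 0.1]
```

```bash
for i in 1 2; do python3 -m inch '[{"xyz":[0,0,0.4],"rot":[0,0,0]},{"xyz":[0,0,0.6],"rot":[0,0,0]},{"xyz":[0,0,0.6],"rot":[0,0,0]}]' | grep -E "ee|ft"; done
```

```text
ee_pos: [492.7, 2.8, -25.2]
ft_force: [-1.8, -0.6, 7.7]
ee_pos: [492.7, 2.8, -25.2]
ft_force: [-4.1, 0.2, 16.7]
```

```bash
python3 -m inch '[{"xyz":[0,0,-1.5],"rot":[0,0,0]},{"xyz":[0,0,-1.5],"rot":[0,0,0]},{"xyz":[0,0,-1.5],"rot":[0,0,0]},{"xyz":[0,0,-1.5],"rot":[0,0,0]},{"xyz":[0,0,-1.5],"rot":[0,0,0]},{"xyz":[0,0,-6],"rot":[0,0,0]},{"xyz":[0,0,-20],"rot":[0,0,0]},{"xyz":[0,0,-45],"rot":[0,0,0]},{"xyz":[0,0,-75],"rot":[0,0,0]},{"xyz":[0,0,-105],"rot":[0,0,0]},{"xyz":[0,0,-115],"rot":[0,0,0]},{"xyz":[0,0,-115],"rot":[0,0,0]}]' 44
python3 - <<'E'
from h import *
im,m=snap('wrist','w10.png')
H,S,V=hsvof(im); u,v=map(int,px(m,(492,3,14)));roi=(u-60,max(v-60,0),u+60,min(v+60,400))
rect(m,((V>170)&(S<110)&((H<30)|(H>165)))|(((H<8)|(H>172))&(S>160)&(V>120)),18,roi)
go(511.3,150,100,5.5)
E
```

```text
t: 28.73
ee_pos: [494.7, 2.8, 91.4]
orientation: [2.002, 2.416, 0.005]
ft_force: [0.3, -0.4, 0.1]
width: 72.6
grasp_force: 0.0
px (319.0, 194.0) A 1641 ctr [492.3   2.8] size [36.8 54.6] ang 10.6 circ [array([492. ,   2.5]), np.float64(32.3)]
t 28.78 yaw 10.72 xyz [141.3  44.9 -10.3] rot [0.0026 0.0004 0.091 ] q6 -0.21
```

The match box lies in its tray: 36.8x54.6 mm at felt height, centred and with the right angle. Next I'll look at the bare card case.

```bash
python3 -m inch '[{"xyz":[15,5,-3],"rot":[0,0,0.03]},{"xyz":[45,14,-6],"rot":[0,0,0.06]},{"xyz":[80,25,-9],"rot":[0,0,0.091]},{"xyz":[110,35,-9],"rot":[0,0,0.091]},{"xyz":[132,42,-9],"rot":[0,0,0.091]},{"xyz":[141,45,-9],"rot":[0,0,0.091]},{"xyz":[141,45,-9],"rot":[0,0,0.091]},{"xyz":[141,45,-9],"rot":[0,0,0.091]}]' | grep -E "ee"
python3 - <<'E'
from h import *
im,m=snap('wrist','w11.png')
u,v=map(int,px(m,(511,176,30))); print(u,v)
u0,v0=u-80,max(v-90,0)
cv2.imwrite('pics/w11c.png',cv2.resize(im[v0:v0+150,u0:u0+160,::-1],None,fx=4,fy=4,interpolation=cv2.INTER_CUBIC)); print(u0,v0,m)
E
```

```text
ee_pos: [509.6, 149.2, 96.4]
327 166
247 76 {'fx': 316.3910356895362, 'fy': 316.3910356895362, 'cx': 321.78685225752815, 'cy': 197.61679988920673, 'position': array([502.94499145, 219.15887023, 292.96302705]), 'attitude': array([-0.26197123, -0.01040854,  0.09736858])}
```

View pics/w11c.png

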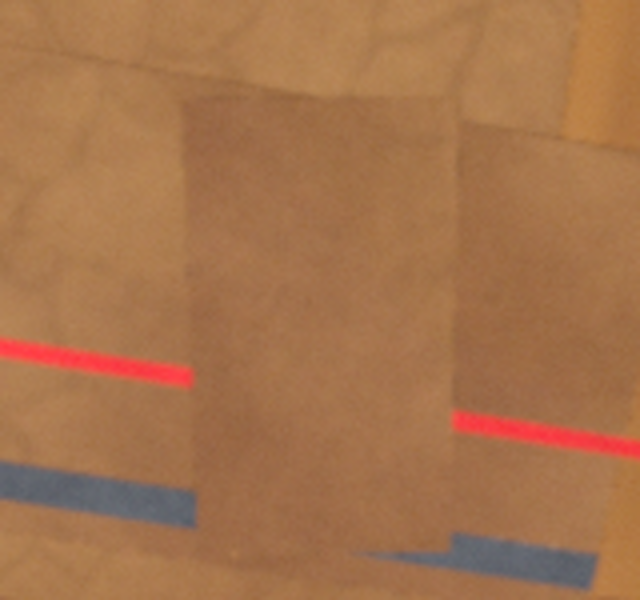

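The case top shows its corners at crop (184,102), (457,97), (197,553) and (452,552). Converting those on z = 30.

```bash
python3 - <<'E'
from h import *
m=ctrl.camera_model('wrist')
P=np.array([pt(m,247+u/4,76+v/4,30)[:2] for u,v in((184,102),(457,97),(452,552),(197,553))])
print(P.round(1),P.mean(0),[np.linalg.norm(P[i]-P[i-1]).round(1) for i in range(4)])
a=np.degrees(np.arctan2(*(P[1]-P[0])[::-1])),np.degrees(np.arctan2(*(P[2]-P[3])[::-1])),np.degrees(np.arctan2(*(P[0]-P[3])[::-1]))-90,np.degrees(np.arctan2(*(P[1]-P[2])[::-1]))-90
print(a); c=P.mean(0); go(c[0],c[1],-7,np.mean(a))
E
```

```text
[[478.9 225. ]
 [532.8 231.2]
 [544.  136.8]
 [488.6 131.1]] [511.06005351 181.01751961] [np.float64(94.3), np.float64(54.3), np.float64(95.0), np.float64(55.7)]
(np.float64(6.528971962538918), np.float64(5.80380421732636), np.float64(5.903927746548703), np.float64(6.721267699831486))
t 29.5 yaw 5.5 xyz [ 32.1   4.7 103.6] rot [-0.0024  0.0007 -0.0129] q6 0.17
```

```bash
python3 -m inch '[{"xyz":[12,2,10],"rot":[0,0,-0.013]},{"xyz":[25,4,30],"rot":[0,0,-0.013]},{"xyz":[32,4.5,55],"rot":[0,0,-0.013]},{"xyz":[32,4.5,75],"rot":[0,0,-0.013]},{"xyz":[32,4.5,88],"rot":[0,0,-0.013]},{"xyz":[32,4.5,96],"rot":[0,0,-0.013]},{"xyz":[32,4.5,99],"rot":[0,0,-0.013]},{"xyz":[32,4.5,99],"rot":[0,0,-0.013]},{"xyz":[32,4.5,99],"rot":[0,0,-0.013]}]' | grep -E "ee|ft"
python3 -c "
from h import *
go(511,181,-12.5,6.2)"
```

```text
ee_pos: [512.5, 181.8, -0.9]
ft_force: [0.5, -0.3, 0.6]
t 30.25 yaw 6.22 xyz [-0.7 -1.6 11.6] rot [ 0.0006 -0.0001  0.0003] q6 0.21
```

```bash
python3 -m inch '[{"xyz":[0,-1,4],"rot":[0,0,0]},{"xyz":[0,-1,8],"rot":[0,0,0]},{"xyz":[0,-1,10.5],"rot":[0,0,0]},{"xyz":[0,-1,11],"rot":[0,0,0]},{"xyz":[0,-1,11],"rot":[0,0,0]},{"xyz":[0,-1,11],"rot":[0,0,0]}]' | grep -E "ee|ft"
python3 -m inch '[{"xyz":[0,0,0],"rot":[0,0,0]},{"xyz":[0,0,0],"rot":[0,0,0]},{"xyz":[0,0,0],"rot":[0,0,0]},{"xyz":[0,0,0],"rot":[0,0,0]},{"xyz":[0,0,0],"rot":[0,0,0]},{"xyz":[0,0,0],"rot":[0,0,0]}]' 255
```

```text
ee_pos: [511.2, 181.9, -12.2]
ft_force: [1.1, -0.6, 0.1]
t: 31.25
ee_pos: [511.2, 181.9, -12.1]
orientation: [2.097, 2.339, 0.0]
ft_force: [-0.1, -0.5, 1.5]
width: 54.6
grasp_force: 30.0
```

```bash
python3 -m inch '[{"xyz":[0,0,-2],"rot":[0,0,0]},{"xyz":[0,0,-7],"rot":[0,0,0]},{"xyz":[0,0,-17],"rot":[0,0,0]},{"xyz":[0,0,-35],"rot":[0,0,0]},{"xyz":[0,0,-60],"rot":[0,0,0]},{"xyz":[0,0,-80],"rot":[0,0,0]},{"xyz":[0,0,-80],"rot":[0,0,0]},{"xyz":[0,0,-80],"rot":[0,0,0]}]' 
python3 -c "
from h import *
go(507.6,-364.7,70,27.8)"
```

```text
t: 31.92
ee_pos: [512.1, 182.2, 69.4]
orientation: [2.096, 2.338, 0.005]
ft_force: [-0.1, -0.1, -1.0]
width: 54.2
grasp_force: 30.0
t 31.92 yaw 6.25 xyz [-543.2  -64.    -1.1] rot [ 3.300e-03 -1.000e-04 -3.762e-01] q6 0.21
```

```bash
python3 -m inch '[{"xyz":[-10,-1,0],"rot":[0,0,0]},{"xyz":[-30,-4,0],"rot":[0,0,0]},{"xyz":[-60,-7,0],"rot":[0,0,0]},{"xyz":[-98,-12,0],"rot":[0,0,0]},{"xyz":[-137,-16,0],"rot":[0,0,0]},{"xyz":[-176,-21,0],"rot":[0,0,0]},{"xyz":[-215,-25,0],"rot":[0,0,0]},{"xyz":[-254,-30,0],"rot":[0,0,0]},{"xyz":[-293,-35,0],"rot":[0,0,0]},{"xyz":[-332,-39,0],"rot":[0,0,0]},{"xyz":[-371,-44,0],"rot":[0,0,0]},{"xyz":[-405,-48,0],"rot":[0,0,0]}]' | grep ee
python3 -m inch '[{"xyz":[-32,-4,0],"rot":[0,0,-0.08]},{"xyz":[-62,-7,0],"rot":[0,0,-0.16]},{"xyz":[-90,-10,0],"rot":[0,0,-0.24]},{"xyz":[-115,-13,0],"rot":[0,0,-0.31]},{"xyz":[-131,-15,0],"rot":[0,0,-0.36]},{"xyz":[-138,-16,0],"rot":[0,0,-0.376]},{"xyz":[-138,-16,0],"rot":[0,0,-0.376]},{"xyz":[-138,-16,0],"rot":[0,0,-0.376]},{"xyz":[-138,-16,0],"rot":[0,0,-0.376]}]' 
python3 - <<'E'
from h import *
go(507.6,-364.7,-20,27.8)
im,m=snap('wrist','w12.png')
H,S,V=hsvof(im); u,v=map(int,px(m,(507.6,-364.7,4))); print(u,v)
rect(m,(H>100)&(H<140)&(S>12)&(V>90),4,(u-70,max(v-100,0),u+70,min(v+10,400)))
cv2.imwrite('pics/w12c.png',cv2.resize(im[90:360,170:470,::-1],None,fx=2,fy=2))
E
```

```text
ee_pos: [505.6, -228.5, 66.4]
t: 33.67
ee_pos: [505.6, -364.0, 66.8]
orientation: [-1.623, -2.687, -0.0]
ft_force: [-0.0, -0.7, -1.2]
width: 54.0
grasp_force: 30.0
t 33.67 yaw 27.75 xyz [-1.7  1.5 86.8] rot [-0.0009 -0.0021 -0.0009] q6 -1.13
323 200
px (323.5, 145.5) A 2123 ctr [ 485.6 -324. ] size [69.5 20.2] ang 27.8 circ [array([ 485.5, -324. ]), np.float64(35.4)]
```

View pics/w12c.png

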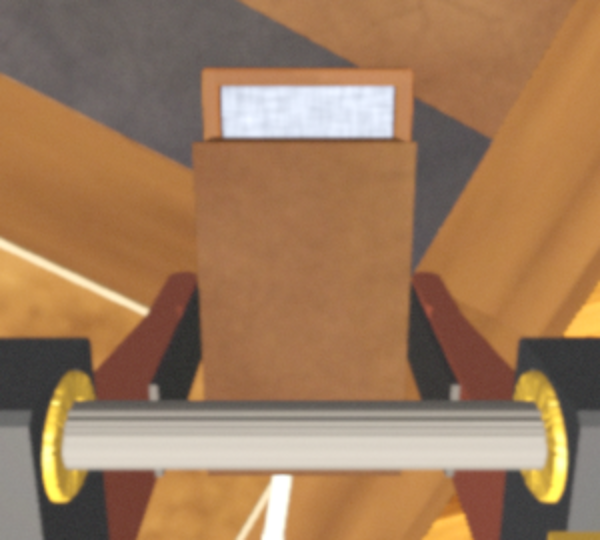

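The card case is held square with its tray, with felt visible beyond it at crop (307,110). Lowering.

```bash
python3 -m inch '[{"xyz":[0,1,20],"rot":[0,0,0]},{"xyz":[0,1,42],"rot":[0,0,0]},{"xyz":[0,1,60],"rot":[0,0,0]},{"xyz":[0,1,73],"rot":[0,0,0]},{"xyz":[0,1,81],"rot":[0,0,0]},{"xyz":[0,1,86],"rot":[0,0,0]},{"xyz":[0,1,88],"rot":[0,0,0]},{"xyz":[0,1,88],"rot":[0,0,0]},{"xyz":[0,1,88],"rot":[0,0,0]}]' | grep -E "ee|ft"
for i in 1 2 3; do python3 -m inch '[{"xyz":[0,0,0.4],"rot":[0,0,0]},{"xyz":[0,0,0.8],"rot":[0,0,0]},{"xyz":[0,0,0.8],"rot":[0,0,0]}]' | grep -E "ee|ft"; done
```

```text
ee_pos: [508.0, -364.7, -19.5]
ft_force: [0.2, 0.9, 0.1]
ee_pos: [507.7, -364.6, -20.5]
ft_force: [0.4, 0.4, -1.0]
ee_pos: [507.4, -364.4, -21.8]
ft_force: [0.1, 0.9, -0.6]
ee_pos: [507.4, -364.3, -22.7]
ft_force: [-1.0, -0.0, -0.7]
```

```bash
for i in 1 2 3; do python3 -m inch '[{"xyz":[0,0,0.4],"rot":[0,0,0]},{"xyz":[0,0,0.7],"rot":[0,0,0]},{"xyz":[0,0,0.7],"rot":[0,0,0]}]' | grep -E "ee|ft"; done
```

```text
ee_pos: [507.4, -364.3, -23.4]
ft_force: [-0.3, -0.2, -0.7]
ee_pos: [507.4, -364.3, -24.1]
ft_force: [-0.0, 0.8, -0.0]
ee_pos: [507.5, -364.4, -24.3]
ft_force: [-1.3, 0.1, 4.4]
```

Contact with the felt. I'll release, retreat and check.

```bash
python3 -m inch '[{"xyz":[0,0,-0.5],"rot":[0,0,0]},{"xyz":[0,0,-0.5],"rot":[0,0,0]},{"xyz":[0,0,-0.5],"rot":[0,0,0]},{"xyz":[0,0,-0.5],"rot":[0,0,0]},{"xyz":[0,0,-0.5],"rot":[0,0,0]},{"xyz":[0,0,-5],"rot":[0,0,0]},{"xyz":[0,0,-17],"rot":[0,0,0]},{"xyz":[0,0,-40],"rot":[0,0,0]},{"xyz":[0,0,-70],"rot":[0,0,0]},{"xyz":[0,0,-105],"rot":[0,0,0]},{"xyz":[-20,0,-140],"rot":[0,0,0]},{"xyz":[-20,0,-170],"rot":[0,0,0]}]' 44
python3 -m inch '[{"xyz":[-50,0,-20],"rot":[0,0,0]},{"xyz":[-60,0,-20],"rot":[0,0,0]},{"xyz":[-60,0,-20],"rot":[0,0,0]}]' | grep ee
python3 - <<'E'
from h import *
im,m=snap('wrist'); im2,m2=snap('top')
u,v=map(int,px(m,(507,-364,10))); print(u,v)
a=cv2.resize(im[max(v-75,0):v+75,u-100:u+100],(780,300)) if False else cv2.resize(im[max(v-80,0):max(v-80,0)+160,u-100:u+100],(400,320))
b=cv2.resize(im2[150:250,165:475],(775,250),interpolation=cv2.INTER_CUBIC)
c=np.zeros((575,775,3),np.uint8); c[:320,:400]=a; c[325:575]=b
cv2.imwrite('pics/end.png',c[...,::-1]); print(ctrl.get_obs()['t'])
E
```

```text
t: 36.97
ee_pos: [518.5, -384.4, 149.4]
orientation: [1.621, 2.686, -0.001]
ft_force: [0.7, -0.5, 0.8]
width: 72.8
grasp_force: 0.0
ee_pos: [547.5, -439.5, 169.5]
320 96
37.3167
```

View pics/end.png

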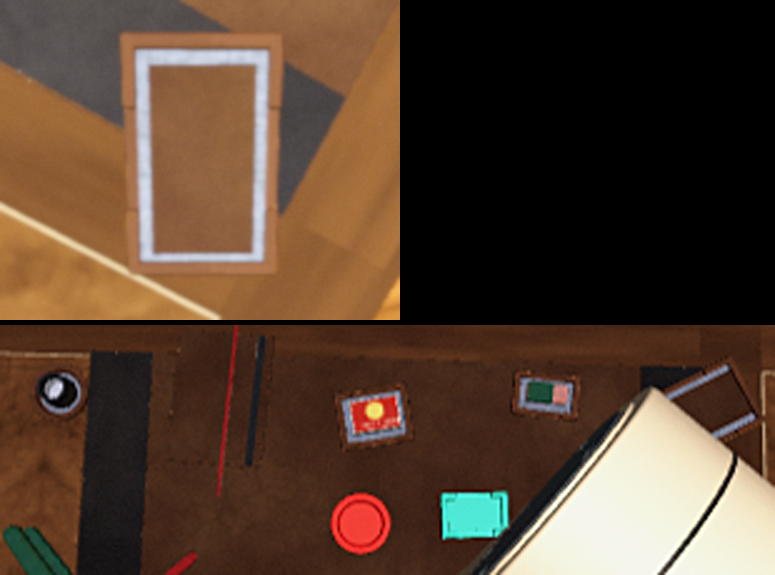

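The card case lies flat in the largest tray with felt showing all round it. The loupe (58,392), match box (374,414) and eraser (546,394) are each in their own holder, the notebook looks unmoved, and the arm is clear. Handing in.

```bash
python3 -c "
from h import *
print(ctrl.close_job())"
```

```text
the job is handed in; nothing more can be done
None
```

The loupe, eraser, match box and card case are each in their own walnut holder, set down on the felt; the notebook looked unmoved, though the arm hid the clip dish in the last picture, and I handed the job in at about 37 s.

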